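# Open the ferrule dispenser at its pick-out tray

### The job

Two round parts dispensers stand on the assembly bench. On the wider one, turn the metal cap by the bar on top until its pie-slice opening stands squarely over the side where the pick-out tray sticks out, so that the ferrules there can be reached, then let go. Leave the cap of the smaller dispenser as it is.

Things in the scene. Friction and masses are not known exactly. Their poses are not given: they have to be found in the camera images.
- wide_grip (a point): Middle of the upright black bar (64 long, 14 wide, 36 mm high) on the wider dispenser's cap, on the cap's vertical turning axis, 18 mm above the cap's flat top. x axis: along the bar, towards the opening; z up. The cap turns either way with light friction (0.1 N m), stays where left, cannot lift off. At the start the opening stands 0.6 to 1.3 rad counter-clockwise (from above) of the tray.
- wide_opening (a point): Middle of the opening in the wider dispenser's aluminium cap (164 mm across, 4 mm thick, top 59 mm above the bench): a pie-slice cut-out 52 degrees wide, from 36 mm off the axis out to the rim. The point is 58 mm from the turning axis, level with the cap's top, and turns with the cap.
- wide_gate (a point): Fixed point over the tray side of the wider dispenser (grey drum 160 mm across, 55 mm high, fixed to the bench): 58 mm from the turning axis, level with the cap's top, in the direction of the pick-out tray, which is 52 mm wide, 34 mm high and sticks out 42 mm from the drum. The opening is squarely over the tray side when its middle is here.
- small_opening (a point): Middle of the cap opening of the smaller dispenser, to be left alone: same form, drum 104 mm across and 55 mm high, bar 40 x 12 x 30 mm (top 89 mm above the bench), tray 34 mm wide that sticks out 27 mm. The point is 38 mm from that cap's turning axis, 59 mm above the bench.

How it is judged:
By the outcome, as a careful person would: the job done as asked, in the order asked, and still so for the second after the job is handed in, with the robot touching nothing.
It also fails if it takes over 32 s, if anything falls off the work surface, if the arm or the gripper's body presses on something with over 40 N, if the wrist force passes 120 N, or if a joint passes its speed limit or range.

### The arm

A 6-joint arm with a two-finger parallel gripper is mounted at the origin on the work surface. World frame = base frame: x ahead of the robot, y to its left, z up, the work surface at z = 0. Lengths are in m, angles in rad, forces in N, time in s.
With the tool pointing down it reaches from about 0.3 to 1 m from the base axis. Payload 5.1 kg.
Tool frame: the origin (TCP) lies midway between the tips of the shut fingers; the grasp point (between the pads) lies 19 mm behind it; z points along the fingers, x is the direction in which the jaws open and shut, and the axes are right-handed (so a half turn about z gives the same grasp; the last joint's range is limited). The gripper opens to 95 mm and grips with 3 to 60 N. Pads are 20 mm wide; open, the fingers measure 119 mm over their backs; the gripper's body (75 mm by 180 mm) begins 59 mm behind the grasp point.
Start: joints at [1.056, 0.124, 1.65, -0, 1.367, -0.083], TCP at [0.272, 0.59, 0.193] pointing down, gripper open.
Joint ranges: [-2.61, 2.61], [-1.02, 2.33], [0.03, 2.71], [-1.35, 4.49], [0.32, 2.68], [-2.91, 2.91]. Speed limits (rad/s): [2.57, 2.57, 3.14, 3.14, 3.14, 3.14].

### API

Orientations are given as a rotation vector (axis times angle).
In Python, from bench import env, vision, order gives the robot as it stands. The module is installed in compiled form; this text tells all that it offers.
- The arm moves only by the tool move_arm, never from a script. Its argument "steps" is text: rows parted by semicolons, each of 4 numbers parted by spaces: the shift along the tool's x, y, z in mm, then the turn about the tool's z in degrees. A call has 1 to 10 rows; each row is the pose to reach, as a shift and turn from the pose commanded when the call began, along the tool's axes at that moment; what a row does not reach only later rows make up. A row lasts 1/10 s, in which the tool goes at most 50 mm and 8.59 degrees, less where a joint would pass 70% of its speed; a pose out of reach is approached as far as the arm can. A call with a gripper value outside its range is refused whole. "fingers" is the closure, from 0 (fully open) to 1 (shut), set as the call begins (left out, the last holds). The fingers move at their own pace and stop on an object; "force" is the grip in N (left out, the last holds). Time passes only in rows, so rows that repeat a pose let the fingers close. It gives the time, the measured TCP pose, the force and the opening at its end, in the units of the state.
- env.read_state(): the state, without advancing time (a new reading comes with each control period).
- vision.get_image(name): name is "scene" or "top"; returns a dict with "pixels" (400x640x3 uint8, blue, green, red), "camera_matrix" (3x3 intrinsics, pixels), "rvec" (rotation vector, rad) and "tvec" (3), from world to camera coordinates, as OpenCV has them. Camera axes: x right, y down, z forward; pixel columns grow to the right and rows downward; lengths in m; the calibration is good to about 2 mm. A picture is of the moment at which its call begins. There is no depth.
- order.sign_off(): hands the job in, once; it reports no verdict.
Trained networks look in a picture, given as the dict that the camera call returned (one of the last four; its "shot" number tells which), for a name from the list of things; names that differ only in an ending like _2 or _b are one class to them, and where a whole thing is asked for, a point or a joint stands for the part that bears it (a point fixed in the world has none). Each returns a list of dicts, best first, with "p" (0 to 1); they miss things now and then, are a little off and sometimes report something else, mostly with a low value. They report only what shows in the picture. A call takes as long as a camera call.
- vision.look_for(picture, label): "location" ([x, y, z] in m, in world coordinates, good to about 4 mm: the middle of the surface that is visible of it).
The state is a dict: "clock": time; "joints": joint angles; "qvel": joint speeds; "tau": joint torques, N m; "eef_pos": TCP position; "ee_rot": TCP orientation; "ft_force": force on the tool from outside, world axes, zero at the start; "moment": the same for the moment, N m; "gripper_width": finger opening in m.
Only numpy, scipy, OpenCV 4.12 (cv2) and the standard library are available. Lean on these libraries where they do the work, as an engineer would, in place of code of your own. Each camera call takes 0.05 s, during which the arm holds its last target.

## Working session

There is one attempt and no reset: what is moved stays moved. The work goes in short steps, Python scripts to look and compute and a tool call to move; the robot and the scene stay as the last step left them, time stands still between calls to the robot, and variables do not carry over. Pictures are saved under pics/ and viewed, and the job is handed in when it is done.

Besides the shell and the picture viewer there is one more tool, called as name(argument=value, ...) on one line, values as JSON. move_arm: Moves the arm, as the interface text tells. Its arguments: {"type":"object","properties":{"steps":{"type":"string"},"fingers":{"type":"number"},"force":{"type":"number"}},"required":["steps"]}

```bash
mkdir -p pics; python3 - <<'E'
from bench import env, vision, order
import cv2,numpy as np
s=env.read_state()
for k,v in s.items(): print(k,np.round(v,4))
for n in ("scene","top"):
    p=vision.get_image(n); cv2.imwrite(f"pics/{n}0.png",p["pixels"])
    print(n,p["shot"],p["camera_matrix"].tolist(),p["rvec"],p["tvec"])
    for l in ("wide_grip","wide_opening","small_opening"):
        print(l,[(np.round(d["location"],4).tolist(),round(d["p"],2)) for d in vision.look_for(p,l)])
E
```

```text
clock 0.0
joints [ 1.0564  0.1245  1.6516 -0.      1.3675 -0.0826]
qvel [ 0.0032 -0.0014 -0.0009  0.0009  0.0028 -0.0003]
tau [-6.00000e-04 -4.17604e+01 -3.59936e+01  7.74000e-02  4.91000e-02
 -2.00000e-04]
eef_pos [0.2717 0.5897 0.1922]
ee_rot [ 2.6449  1.6935 -0.0028]
ft_force [-0.4222 -0.6689  0.2057]
moment [ 0.0129 -0.0421  0.0125]
gripper_width 0.0952
scene 1 [[508.1955958256663, 0.0, 315.49021265514904], [0.0, 508.1955958256663, 200.05952814280246], [0.0, 0.0, 1.0]] [ 1.58006008  2.12056069 -0.77036538] [ 0.18065662 -0.29866548  1.47051803]
wide_grip []
wide_opening [([0.5296, -0.2399, 0.0566], 0.89)]
small_opening [([0.5447, 0.2443, 0.0609], 0.72)]
top 2 [[369.015435789425, 0.0, 317.28743862162185], [0.0, 369.015435789425, 197.25551572555977], [0.0, 0.0, 1.0]] [ 2.16093982 -2.12789717  0.18483263] [-0.04697673  0.54142269  0.78125106]
wide_grip [([0.5169, -0.2438, 0.0578], 0.85)]
wide_opening [([0.5155, -0.2408, 0.0596], 0.94)]
small_opening [([0.5371, 0.2406, 0.0568], 0.61)]
```

View pics/scene0.png

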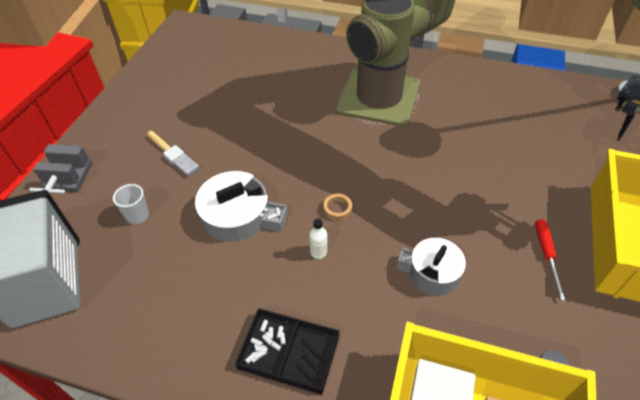

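View pics/top0.png

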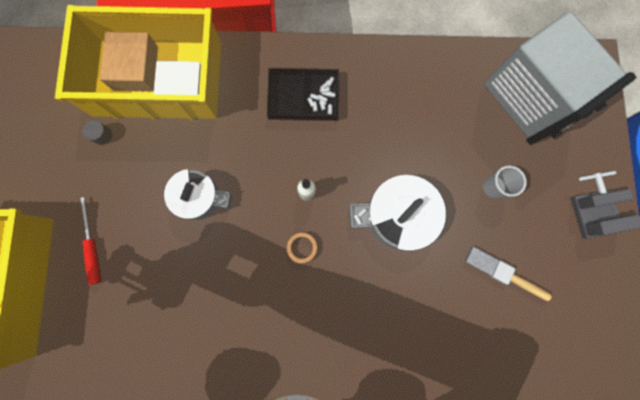

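The scene view shows the wide dispenser at about (232,205) with its tray on the right, and the small one at (437,266). In the top view the wide cap is centred near (408,212), its opening is at about (390,235) and its tray at (360,215). The small dispenser is at (190,193). I'll rectify the top view onto the cap plane and the tray plane to measure these.

```bash
cat > h.py <<'E'
from bench import env, vision, order
import cv2,numpy as np
def rect(p,z,cx,cy,half=0.15,n=600):
    # homography world plane z -> image; output: u right = -y, v down = -x
    R,_=cv2.Rodrigues(np.array(p["rvec"],float));K=p["camera_matrix"];t=np.array(p["tvec"],float).reshape(3)
    H=K@np.column_stack([R[:,0],R[:,1],R[:,2]*z+t])
    s=2*half/n
    A=np.array([[0,-s,cx+half],[-s,0,cy+half],[0,0,1.]])
    return cv2.warpPerspective(p["pixels"],H@A,(n,n),flags=cv2.INTER_CUBIC|cv2.WARP_INVERSE_MAP)
def proj(p,P):
    return cv2.projectPoints(np.array(P,float).reshape(-1,3),np.array(p["rvec"],float),np.array(p["tvec"],float),p["camera_matrix"],None)[0].reshape(-1,2)
def unproj(p,uv,z):
    R,_=cv2.Rodrigues(np.array(p["rvec"],float));t=np.array(p["tvec"],float).reshape(3)
    uv=np.array(uv,float).reshape(-1,2)
    d=(R.T@np.linalg.inv(p["camera_matrix"])@np.column_stack([uv,np.ones(len(uv))]).T).T
    c=-R.T@t
    return c+d*((z-c[2])/d[:,2])[:,None]
E
python3 - <<'E'
from h import *
p=vision.get_image("top")
c=unproj(p,[[408,212],[390,235],[360,215]],.059);print(c)
a=rect(p,.059,c[0,0],c[0,1],n=400);b=rect(p,.034,c[0,0],c[0,1],n=400)
cv2.imwrite("pics/r1.png",np.hstack([a,b]))
E
```

```text
[[ 0.51023036 -0.23719111  0.059     ]
 [ 0.45952069 -0.19688495  0.059     ]
 [ 0.50197197 -0.1320715   0.059     ]]
```

View pics/r1.png

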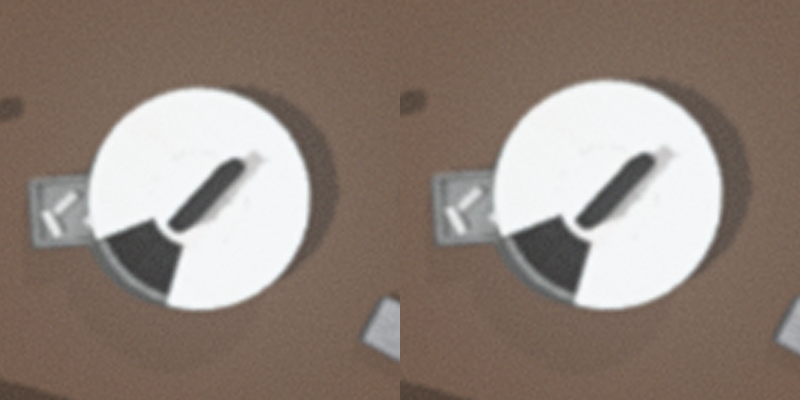

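The left panel (0.75 mm/px) shows the cap disc centred near (200,199), the dark opening at the lower left (145,258) and the tray at (60,210). Next I'll measure the angles precisely.

```bash
cat > m.py <<'E'
from h import *
def measure(p,c0=(0.510,-0.237),verbose=True):
    g=cv2.cvtColor(rect(p,.059,*c0,n=1200),cv2.COLOR_BGR2GRAY); s=.3/1200
    m=(g>190).astype(np.uint8); n,l,st,ce=cv2.connectedComponentsWithStats(m)
    k=1+np.argmax(st[1:,4]); cs,_=cv2.findContours((l==k).astype(np.uint8),cv2.RETR_EXTERNAL,cv2.CHAIN_APPROX_NONE)
    q=max(cs,key=len)[:,0].astype(float); W=np.column_stack([c0[0]+.15-s*q[:,1],c0[1]+.15-s*q[:,0]])
    from scipy.optimize import least_squares
    r=least_squares(lambda x:np.hypot(W[:,0]-x[0],W[:,1]-x[1])-x[2],[*c0,.082],loss='soft_l1',f_scale=.0005).x
    # opening: angular profile at radii 45..75mm
    th=np.deg2rad(np.arange(-180,180,.25)); edges=[]
    for R in np.arange(.048,.074,.003):
        X=r[0]+R*np.cos(th);Y=r[1]+R*np.sin(th)
        v=cv2.remap(g,((c0[1]+.15-Y)/s).astype(np.float32),((c0[0]+.15-X)/s).astype(np.float32),1).ravel()
        d=v<145
        if d.any():
            a=th[d]; mid=np.angle(np.exp(1j*a).mean()); rel=np.angle(np.exp(1j*(a-mid)));edges.append((R,np.rad2deg(mid+(rel.min()+rel.max())/2),np.rad2deg(rel.max()-rel.min())))
    edges=np.array(edges)
    if verbose: print(np.round(edges,3))
    return r,np.median(edges[:,1])
E
python3 - <<'E'
from m import *
p=vision.get_image("top")
r,a=measure(p); print("axis",r,"opening deg",a)
b=rect(p,.034,r[0],r[1],half=.15,n=1200)
cv2.imwrite("pics/tray.png",cv2.resize(b[450:800,50:500],None,fx=1.6,fy=1.6))
P=vision.get_image("scene")
# scene check: project estimated cap circle, opening and gate
im=P["pixels"].copy();it=p["pixels"].copy()
t=np.linspace(0,2*np.pi,60)
for pic,o in((P,im),(p,it)):
    cv2.polylines(o,[proj(pic,np.column_stack([r[0]+.082*np.cos(t),r[1]+.082*np.sin(t),0*t+.059])).astype(int)],True,(0,0,255),1)
    for ang,col in((a,(0,255,0)),(93.3,(255,0,0))):
        A=np.deg2rad(ang);u=proj(pic,[r[0]+.058*np.cos(A),r[1]+.058*np.sin(A),.059])[0];cv2.circle(o,tuple(u.astype(int)),2,col,-1)
u=proj(P,[r[0],r[1],.059])[0].astype(int)
f=lambda o,u:cv2.resize(o[u[1]-60:u[1]+60,u[0]-80:u[0]+80],(480,360),interpolation=cv2.INTER_CUBIC)[:,:400]
v=proj(p,[r[0],r[1],.059])[0].astype(int)
cv2.imwrite("pics/chk.png",np.hstack([f(im,u),f(it,v)]))
E
```

```text
[[4.80000e-02 1.37250e+02 4.75000e+01]
 [5.10000e-02 1.37125e+02 4.77500e+01]
 [5.40000e-02 1.37125e+02 4.77500e+01]
 [5.70000e-02 1.37125e+02 4.82500e+01]
 [6.00000e-02 1.37375e+02 4.82500e+01]
 [6.30000e-02 1.37250e+02 4.85000e+01]
 [6.60000e-02 1.37250e+02 4.85000e+01]
 [6.90000e-02 1.37250e+02 4.90000e+01]
 [7.20000e-02 1.37250e+02 4.90000e+01]]
axis [ 0.51166806 -0.2363687   0.08213461] opening deg 137.25
```

View pics/tray.png

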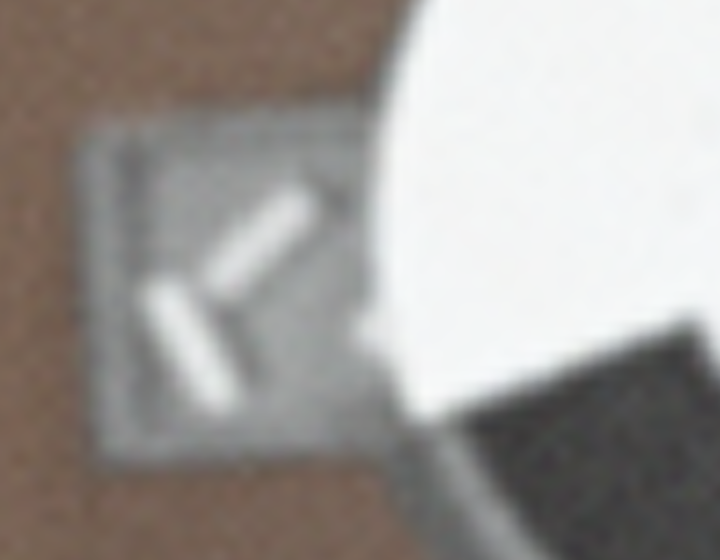

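View pics/chk.png

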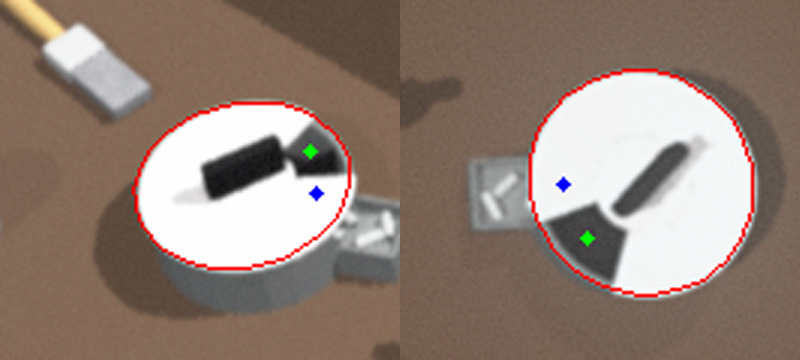

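Top view, enlarged: the tray's outer corners are at (78,122) and (97,468), which puts the tray at about 93.5–94° in world terms. The circle and opening overlays match both views. The opening is at 137.25°, so the cap has to turn about 43.5° clockwise. I'll refine the tray direction and work out the approach.

```bash
python3 - <<'E'
from m import *
from scipy.spatial.transform import Rotation as Ro
p=vision.get_image("top"); r,a=measure(p,verbose=False)
b=rect(p,.034,r[0],r[1],n=1200).astype(int)
# brown-ness: R-B
d=cv2.GaussianBlur((b[:,:,2]-b[:,:,0]).astype(np.float32),(0,0),3)
print("brown",d[500,60],"tray",d[640,150])
th=(d[500,60]+d[640,150])/2
pt,pb,pl=[],[],[]
for u in range(125,270,3):
    c=d[480:800,u]<th; i=np.where(c)[0]; pt.append((u,480+i.min()));pb.append((u,480+i.max()))
for v in range(545,725,3):
    i=np.where(d[v,50:300]<th)[0]; pl.append((50+i.min(),v))
for n,q in(("t",pt),("b",pb),("l",pl)):
    vx,vy,x,y=cv2.fitLine(np.array(q,np.float32),cv2.DIST_HUBER,0,.01,.01).ravel()
    print(n,np.rad2deg(np.arctan2(vy,vx)),x,y)
    if n!="l": 
        print(" dist from axis mm",((x-600)*-vy+(y-600)*vx)*.25)
s=env.read_state();R=Ro.from_rotvec(s["ee_rot"]);print(s["clock"],a,r)
X=R.as_matrix()[:,0];print("jaw",np.rad2deg(np.arctan2(X[1],X[0])))
print("shift mm",R.inv().apply(np.array([r[0],r[1],.19])-s["eef_pos"])*1000)
E
```

```text
brown 35.340298 tray -1.6071403
t -6.7092004 199.33818 516.41046
 dist from axis mm -32.45663
b -3.4801404 197.87202 741.0155
 dist from axis mm 29.086315
l 86.8523 97.81375 634.9715
0.6 137.25 [ 0.51167225 -0.23637401  0.08212719]
jaw 65.26226757193582
shift mm [-650.55007611  563.57666749    3.48406499]
```

move_arm(steps="-18 16 0 1; -54 47 0 3; -91 79 0 5; -128 111 0 7; -165 143 0 9; -202 175 0 11; -239 207 0 13; -276 239 0 15; -313 271 0 17; -350 303 0 18", fingers=0)

```text
clock: 1.6
eef_pos: [0.401, 0.1438, 0.1939]
ee_rot: [2.878, 1.258, 0.002]
ft_force: [0.9, 0.6, 0.5]
gripper_width: 0.0951
```

```bash
cat > st.py <<'E'
from h import *
from scipy.spatial.transform import Rotation as Ro
def st(target):
    s=env.read_state();R=Ro.from_rotvec(s["ee_rot"]);X=R.as_matrix()[:,0]
    print(s["clock"],"jaw",np.rad2deg(np.arctan2(X[1],X[0])),"z",R.as_matrix()[:,2],"pos",s["eef_pos"],"F",s["ft_force"],"w",s["gripper_width"])
    print("shift mm",R.inv().apply(np.array(target)-s["eef_pos"])*1000)
if __name__=="__main__": st([.5117,-.2364,.19])
E
python3 st.py
```

```text
1.6 jaw 47.229452295237955 z [ 1.55913387e-03  3.24999775e-04 -9.99998732e-01] pos [0.40097615 0.14384976 0.19392351] F [0.92198892 0.60041452 0.52251681] w 0.0950558453909623
shift mm [-203.94970752  339.49046894    3.97255226]
```

move_arm(steps="-22 37 0 0; -46 77 0 0; -70 117 0 0; -94 157 0 0; -118 197 0 0; -142 237 0 0; -166 277 0 0; -186 310 0 0; -198 330 0 0; -203 338 0 0")

```text
clock: 2.6
eef_pos: [0.5114, -0.2349, 0.1934]
ee_rot: [-2.88, -1.256, 0.0]
ft_force: [-0.7, 0.3, -0.0]
gripper_width: 0.095
```

```bash
python3 st.py; python3 - <<'E'
from h import *
for n in("scene","top"):
    p=vision.get_image(n);cv2.imwrite(f"pics/{n}1.png",p["pixels"])
E
```

```text
2.6 jaw 47.12361205091992 z [-1.42116492e-04 -4.73477163e-05 -9.99999989e-01] pos [ 0.51141745 -0.23490618  0.19336158] F [-0.74060026  0.34800137 -0.02301817] w 0.09501653822806863
shift mm [-0.90201447  1.22372069  3.36160888]
```

View pics/scene1.png

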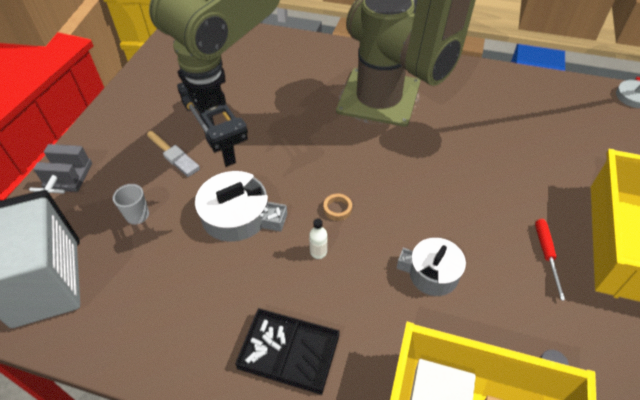

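View pics/top1.png

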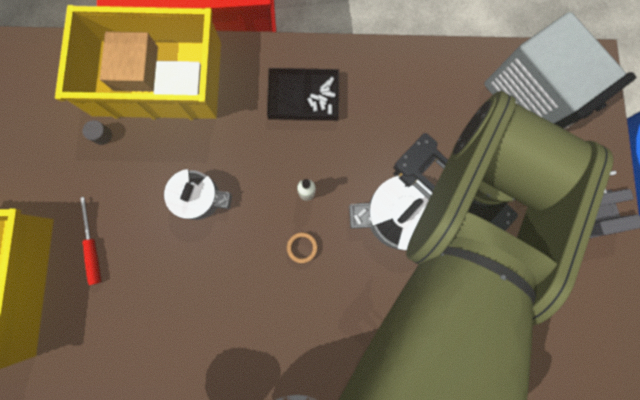

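The scene view shows the gripper above the wide cap (fingertip at about (230,155)) with the surroundings clear. In the top view the jaws, at about (418,155) and (500,215), straddle the bar. Descending now.

move_arm(steps="-1 1 15 0; -1 1 40 0; -1 1 65 0; -1 1 90 0; -1 1 108 0; -1 1 118 0; -1 1 124 0; -1 1 126 0; -1 1 126 0")

```text
clock: 3.6
eef_pos: [0.5117, -0.2342, 0.068]
ee_rot: [2.877, 1.259, 0.001]
ft_force: [-0.9, -0.1, -0.1]
gripper_width: 0.0948
```

```bash
python3 st.py; python3 - <<'E'
from h import *
p=vision.get_image("scene");cv2.imwrite("pics/scene2.png",cv2.resize(p["pixels"][100:270,130:380],None,fx=3,fy=3,interpolation=cv2.INTER_CUBIC))
E
```

```text
3.6 jaw 47.281252130198396 z [ 8.22779699e-04 -4.19601841e-04 -9.99999573e-01] pos [ 0.51166742 -0.23417391  0.06799451] F [-0.93236591 -0.10595452 -0.08963939] w 0.09475811847561894
shift mm [  -1.58289951    1.64259458 -122.0044761 ]
```

View pics/scene2.png

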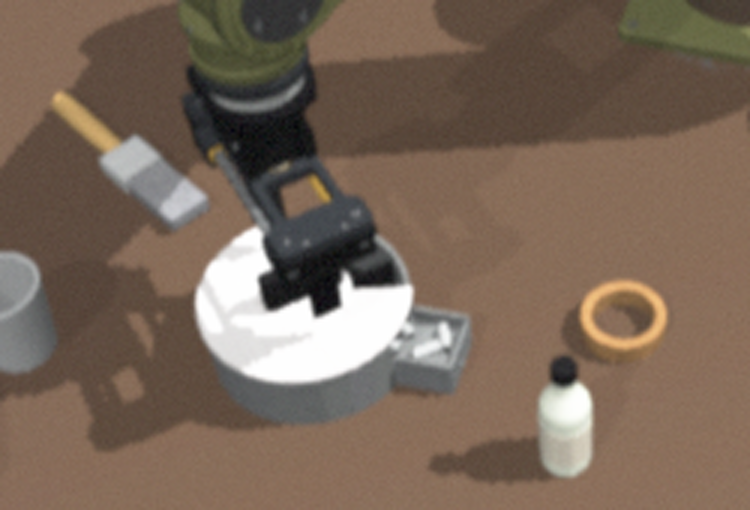

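The fingers are around the bar, with a finger at about (325,290) and the bar end at (275,285). The tip height is clear of the cap. A small correction, then close.

move_arm(steps="-1 1 1 0; -1 1 1 0; -1 1 1 0; -1 1 1 0; -1 1 1 0; -1 1 1 0; -1 1 1 0; -1 1 1 0; -1 1 1 0; -1 1 1 0", fingers=1, force=30)

```text
clock: 4.65
eef_pos: [0.5113, -0.2357, 0.0664]
ee_rot: [-2.878, -1.259, 0.0]
ft_force: [-0.4, 0.3, 0.6]
gripper_width: 0.0205
```

```bash
python3 st.py
```

```text
4.65 jaw 47.26003699581754 z [-2.68761355e-05  1.33709958e-05 -1.00000000e+00] pos [ 0.51134004 -0.23566657  0.06644593] F [-0.3808605   0.34730343  0.59748424] w 0.020501978694644454
shift mm [  -0.29540736    0.75857048 -123.55408558]
```

move_arm(steps="0 0 0 0; 0 0 0 0; 0 0 0 0; 0 0 0 0")

```text
clock: 5.05
eef_pos: [0.5118, -0.2351, 0.0665]
ee_rot: [-2.878, -1.259, -0.002]
ft_force: [4.1, 3.2, 0.2]
gripper_width: 0.0139
```

move_arm(steps="0 0 0 3; 0 0 0 8; 0 0 0 14; 0 0 0 20; 0 0 0 26; 0 0 0 32; 0 0 0 37; 0 0 0 41; 0 0 0 43.5; 0 0 0 43.5")

```text
clock: 6.05
eef_pos: [0.5119, -0.2351, 0.0665]
ee_rot: [-3.139, -0.102, -0.002]
ft_force: [4.0, 3.6, -0.9]
gripper_width: 0.0138
```

```bash
python3 st.py;python3 - <<'E'
from h import *
p=vision.get_image("scene");cv2.imwrite("pics/scene3.png",cv2.resize(p["pixels"][100:270,130:380],None,fx=3,fy=3,interpolation=cv2.INTER_CUBIC))
p=vision.get_image("top");cv2.imwrite("pics/top3.png",p["pixels"])
E
```

```text
6.05 jaw 3.7179445876822443 z [ 1.25160270e-03  8.45415476e-04 -9.99998859e-01] pos [ 0.51192253 -0.23512276  0.06646428] F [ 4.03491728  3.56422829 -0.94412087] w 0.013804881243404574
shift mm [  -0.14381636    1.1659246  -123.53693957]
```

View pics/scene3.png

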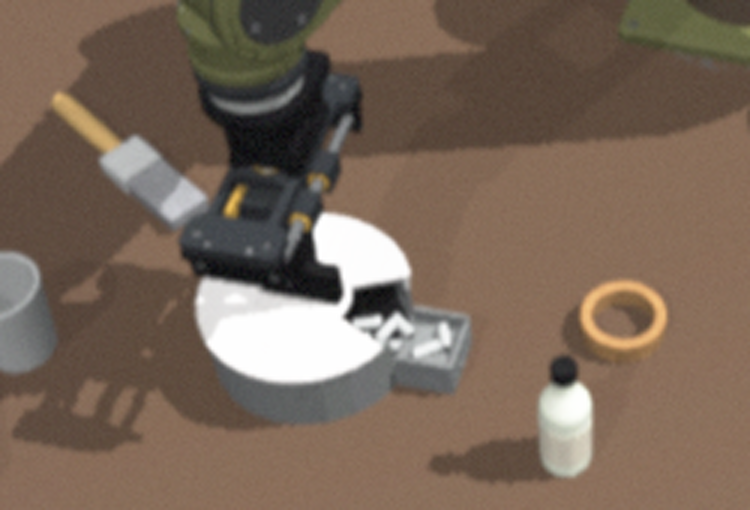

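View pics/top3.png

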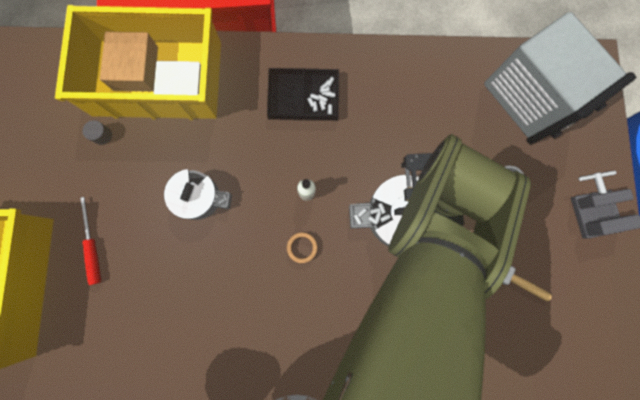

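The scene view shows the opening (380,305) now over the tray side, with the ferrules visible. I'll check squareness in the rectified top view before letting go.

```bash
python3 - <<'E'
from h import *
p=vision.get_image("top")
c=(.51167,-.23637)
o=[]
for z in(.059,.034):
    b=rect(p,z,*c,n=1200)
    b=b[400:850,60:600].copy()
    for ang,col in((93.6,(255,0,0)),(93.6-26,(0,255,0)),(93.6+26,(0,255,0))):
        A=np.deg2rad(ang)
        if z==.034 and ang!=93.6: continue
        cv2.line(b,(540,200),(int(540-560*np.sin(A)),int(200-560*np.cos(A))),col,1)
    if z==.034:
        A=np.deg2rad(93.6)
        for s in(-.026,.026):
            Q=lambda f:(int(540-(f*np.sin(A)+s*np.cos(A))/.00025),int(200-(f*np.cos(A)-s*np.sin(A))/.00025))
            cv2.line(b,Q(.08),Q(.125),(0,0,255),1)
    o.append(cv2.resize(b,(400,333)))
cv2.imwrite("pics/r3.png",np.hstack(o))
E
```

```text
(no output)
```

View pics/r3.png

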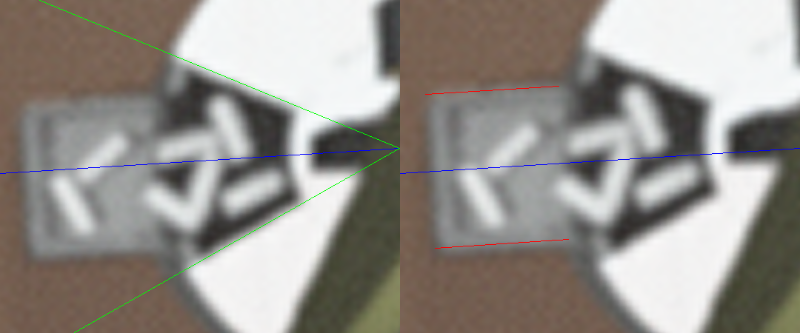

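The opening edges lie on the green ±26° lines around 93.6°. The tray's outer end sits slightly lower than the red outline, which suggests about 94°. I'll cross-check with the scene camera.

```bash
python3 - <<'E'
from h import *
P=vision.get_image("scene");p=vision.get_image("top")
for q in(P,p):
    R,_=cv2.Rodrigues(np.array(q["rvec"]));print("cam",-R.T@np.array(q["tvec"]).reshape(3))
c=(.51167,-.23637)
o=[]
for q,off in((p,(0,0)),(P,(0,0))):
    big=cv2.resize(q["pixels"],None,fx=8,fy=8,interpolation=cv2.INTER_CUBIC)
    pr=lambda X:np.round(proj(q,X)*8+3.5).astype(int)
    t=np.linspace(0,2*np.pi,90)
    cv2.polylines(big,[pr(np.column_stack([c[0]+.082*np.cos(t),c[1]+.082*np.sin(t),0*t+.059]))],True,(0,0,255),1)
    for ang,col in((93.6,(0,255,0)),(95.0,(255,0,255))):
        A=np.deg2rad(ang);e=np.array([np.cos(A),np.sin(A)]);n=np.array([-e[1],e[0]])
        for z in (.034,0):
            L=[[*(np.array(c)+e*f+n*s),z] for f,s in((.085,-.026),(.122,-.026),(.122,.026),(.085,.026))]
            cv2.polylines(big,[pr(L)],False,col,1)
    m=pr([[c[0]-.005,c[1]+.1,.034]])[0]
    o.append(big[m[1]-300:m[1]+300,m[0]-200:m[0]+200] if q is P else big[m[1]-300:m[1]+300,m[0]-200:m[0]+200])
cv2.imwrite("pics/fit.png",np.hstack(o))
E
```

```text
cam [1.15713644 0.18296899 0.95489203]
cam [ 0.41140575 -0.028975    0.85767379]
```

View pics/fit.png

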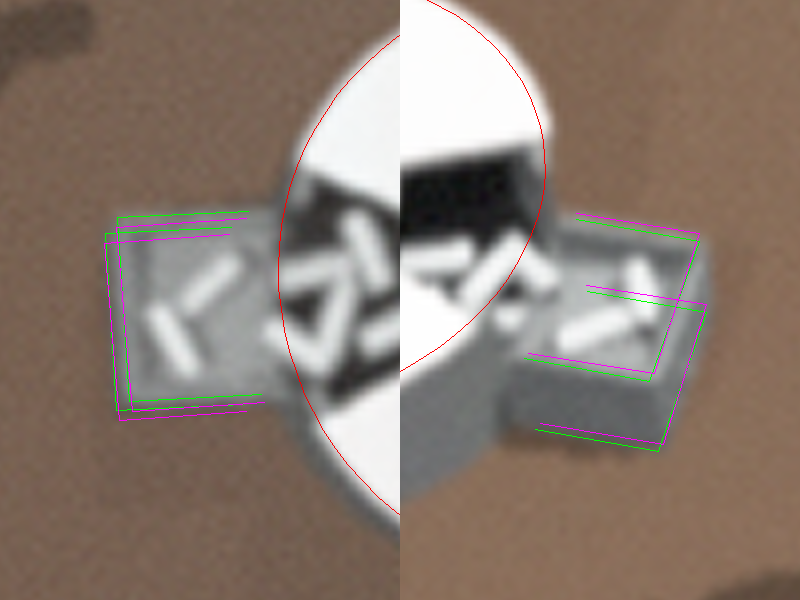

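Both views fit the green outline (93.6°) to within about 0.5°. In the scene view the cap and tray share the same shift of about 1 px. The opening is at about 93.7°, so I'll release and retreat.

move_arm(steps="0 0 0 0; 0 0 0 0; 0 0 0 0; 0 0 0 0; 0 0 0 0; 0 0 0 0; 0 0 0 0; 0 0 0 0", fingers=0)

```text
clock: 7.1
eef_pos: [0.5113, -0.2357, 0.0664]
ee_rot: [3.14, 0.103, -0.0]
ft_force: [-0.1, 0.3, 0.7]
gripper_width: 0.0721
```

move_arm(steps="0 0 -5 0; 0 0 -20 0; 0 0 -45 0; 0 0 -75 0; 0 0 -105 0; 0 0 -130 0; 0 0 -150 0; 0 0 -160 0; 0 0 -160 0")

```text
clock: 8.0
eef_pos: [0.5123, -0.2362, 0.2293]
ee_rot: [3.138, 0.103, 0.006]
ft_force: [-0.3, 0.2, -0.1]
gripper_width: 0.0951
```

```bash
python3 st.py
```

```text
8.0 jaw 3.762176255067478 z [ 0.00392734 -0.00225032 -0.99998976] pos [ 0.51232746 -0.23621614  0.22929327] F [-0.3282007   0.21444097 -0.07171316] w 0.09509868883598932
shift mm [-0.78635146  0.04394429 39.29081289]
```

move_arm(steps="-5 -15 0 0; -15 -45 0 0; -25 -90 0 0; -35 -135 0 0; -45 -180 0 0; -55 -225 0 0; -65 -270 0 0; -75 -315 0 0; -85 -360 0 0; -90 -400 0 0")

```text
clock: 9.0
eef_pos: [0.3925, 0.1595, 0.2246]
ee_rot: [3.14, 0.104, -0.004]
ft_force: [0.6, -0.8, -0.4]
gripper_width: 0.0953
```

move_arm(steps="-10 -40 0 0; -20 -80 0 0; -30 -120 0 0; -40 -160 0 0; -45 -190 0 0; -50 -210 0 0; -50 -220 0 0; -50 -220 0 0")

```text
clock: 9.8
eef_pos: [0.3298, 0.3739, 0.225]
ee_rot: [3.138, 0.106, -0.003]
ft_force: [-0.1, -0.7, -0.1]
gripper_width: 0.095
```

```bash
python3 - <<'E'
from m import *
p=vision.get_image("top"); r,a=measure(p,verbose=False); print(r,a,"err to 93.6..94:",a-93.8)
print(vision.look_for(p,"wide_opening")[:1],vision.look_for(p,"small_opening")[:1],env.read_state()["clock"])
cv2.imwrite("pics/top4.png",p["pixels"])
cv2.imwrite("pics/top4z.png",cv2.resize(p["pixels"][162:262,330:460],None,fx=5,fy=5,interpolation=cv2.INTER_CUBIC))
E
```

```text
[ 0.51125076 -0.23672705  0.08197679] 93.75 err to 93.6..94: -0.04999999999999716
[{'location': [0.5096, -0.2433, 0.06], 'p': 0.9}] [{'location': [0.5385, 0.2395, 0.0622], 'p': 0.7}] 9.95
```

View pics/top4.png

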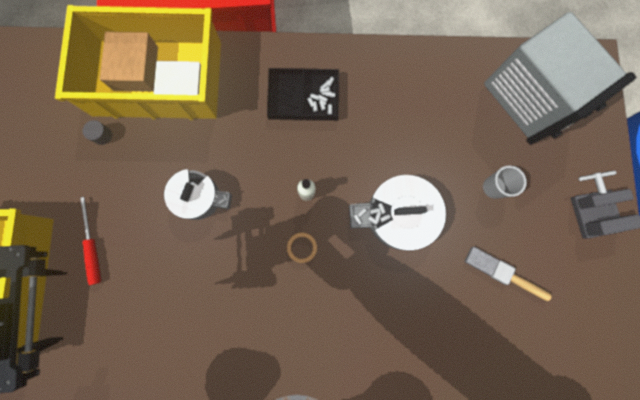

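View pics/top4z.png

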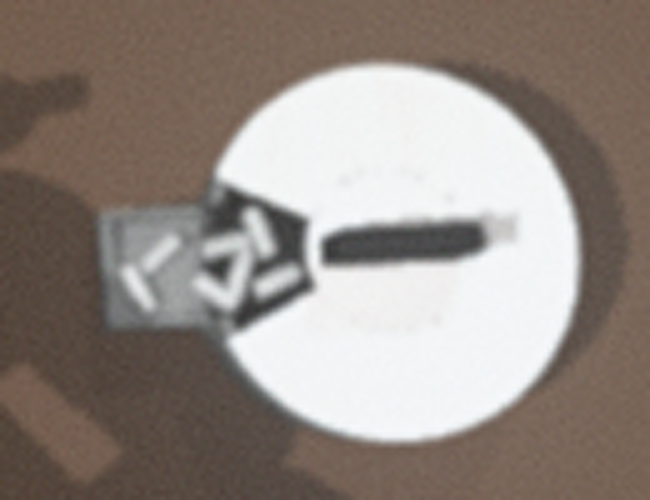

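The zoomed top view shows the opening (260,258) in line with the bar and the tray (155,268), with the ferrules exposed and the drum wall ends showing evenly at both edges. The small cap at (190,193) is unchanged. Handing in.

```bash
python3 - <<'E'
from bench import order
print(order.sign_off())
E
```

```text
the job is handed in; nothing more can be done
None
```

The wider dispenser's opening now stands over its pick-out tray, and the job is handed in. I gripped the bar on the wide cap, turned it about 43.5° clockwise, let go, and moved the arm well clear. It took about 10 s of the 32 s allowed.

**Alignment:** after release, the opening measured 93.75° in the top camera. I estimate the tray direction at about 93.6–94°, so the cap is square to within roughly half a degree. The ferrules show in the opening.

**Small dispenser:** its cap was not touched and looks unchanged in the last picture. Nothing fell. The wrist-force readings I took at the end of each move were about 5 N or less.

**Disagreements:**
- The tray direction varied a little by method. Its clear edges gave about 93.2–93.5° and its outer corners about 94°. One rough overlay read about 94.4°, and a shadowed edge that I discarded read 96.7°.
- The network's `wide_opening` location came out near the middle of the cap, not at the opening. I used my own image measurement of the opening instead.

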